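# Serve the dark roll with the tongs

### The job

Take the tongs out of their holder, close them on the dark rye roll on the wooden riser, and carry it so that it hangs over the middle of the white side plate, at least 10 cm above the table. Finish like that, still squeezing the tongs with the roll held in them: nothing is put down or let go. For hygiene, never touch any roll with the robot itself, and leave the two pale rolls where they lie.

Things in the scene. Friction and masses are not known exactly. Their poses are not given: they have to be found in the camera images.
- tongs_grip (a point): upright open spring tongs, steel, tips down in the holder, about 95 g; point midway between the two black grip pads. z up, y the line along which they close, x along the hinge. Pads 20 mm wide (x), 36 mm high, centred here; over their outer faces about 43 mm open (46 at the lower edges), 36 mm (faces parallel) closed on a 40 mm roll. Very top of the tongs: 41 mm above the point.
- tongs_tips (a point): point midway between the tongs' tips at their lower ends, 82 mm below the grip point. Blades 28 mm wide (x), 26 mm high, open about 60 mm apart inside and 70 mm over all (y): they straddle a roll from above. Each blade is a shallow V that centres a roll.
- tongs_arm (a joint): closing angle of the tongs, rad: 0 open, about 0.19 closed on a roll, at most 0.30. A spring holds them open until the pads are squeezed with about 6 N; closed on a roll takes 9 N; about a third of any more reaches the roll. Squeeze 3 to 5 N (or just to 44 mm) to carry them open, 20 to 25 N to hold a roll.
- rye_roll_center (a point): the dark brown round roll, 40 mm in diameter (widest 12 to 18 mm above its base), 36 mm high, about 35 g; the point is its centre, half-way up, 18 mm above the riser's top. It stands loose on the riser, in any of the three places.
- pale_roll_a_center (a point): a pale golden roll of the same size; the point is its centre, half-way up
- pale_roll_b_center (a point): the other pale golden roll of the same size; the point is its centre, half-way up
- riser: low wooden serving riser on four feet, fixed, 112 x 216 mm (x, y), top 45 mm above the table; origin under its centre on the table. The three rolls stand along its y axis, 72 mm from centre to centre.
- holder: grey open-topped box, fixed on a 4 mm desk blotter, 42 x 90 mm outside (x, y), 50 mm high, walls and floor 4 mm; origin at the centre of its underside. The tongs stand in it, closing along its y axis; their tips rest 4 mm above its origin.
- plate: white round side plate, 150 mm in diameter, 16 mm high, fixed on a 4 mm desk blotter on the other side of the riser; origin at the centre of its underside
Mind the look-alikes: they are no part of the job. What is shaped like the part that bears rye_roll_center but turquoise is not meant. What is shaped like the holder but yellow is not meant.

How it is judged:
On the way, in this order (a step that is already met when the one before it is completed fails the run):
1. the tongs are lifted clear out of the holder in the gripper (z of tongs_grip in the frame of holder above 0.125 m and contact force between the fingers and tongs above 1 N), for 0.1 s.
2. the dark roll is lifted off the riser in the tongs (height (world z) of rye_roll_center above 0.08 m and contact force between rye_roll and riser below 0.05 N and contact force between tongs and rye_roll above 0.5 N), for 0.2 s.
At the end, for the whole second after the job is handed in: The dark roll hangs still in the closed tongs, which the gripper still squeezes; its centre is at least 9.5 cm above the table and within 4.5 cm (in plan) of the plate's centre; the robot touches no roll, and both pale rolls are within 3 cm of where they stood (height (world z) of rye_roll_center above 0.095 m and horizontal distance between rye_roll_center and plate below 0.045 m and contact force between tongs and rye_roll above 0.5 N and contact force between the fingers and tongs above 3 N and contact force between each of the arm, the fingers and rye_roll below 0.05 N and linear speed of rye_roll below 0.03 m/s and distance of each of pale_roll_a_center, pale_roll_b_center from where it was at the start of the episode below 0.03 m); the arm keeps its last pose, push and grip.
It fails at once if the robot itself touches a roll (contact force between any of the fingers, the arm and rye_roll above 0.2 N or contact force between any of the fingers, the arm and pale_roll_a above 0.2 N or contact force between any of the fingers, the arm and pale_roll_b above 0.2 N).
It fails at once if a pale roll is moved away (distance of any of pale_roll_a_center, pale_roll_b_center from where it was at the start of the episode above 0.03 m).
It also fails if it takes over 45 s, if anything falls off the work surface, if the arm or the gripper's body presses on something with over 40 N, if the wrist force passes 120 N, or if a joint passes its speed limit or range.

### The arm

A 6-joint arm with a two-finger parallel gripper is mounted at the origin on the work surface; the furniture and walls round the work are solid. World frame = base frame: x ahead of the robot, y to its left, z up, the work surface at z = 0. Lengths are in m, angles in rad, forces in N, time in s.
With the tool pointing down it reaches from about 0.275 to 0.85 m from the base axis. Payload 5.2 kg.
Tool frame: the origin (TCP) lies at the centre of the arm's flange, where the gripper is bolted on; the fingertips stand 173 mm ahead of it and the grasp point (between the pads) lies 155 mm ahead of it; z points along the fingers, y is the line along which they close (so a half turn about z gives the same grasp; the last joint's range is limited). The gripper opens to 85 mm and grips with 20 to 120 N. Pads are 22 mm wide; open, the fingers measure 114 mm over their backs; the gripper's body (76 mm by 85 mm) begins 54 mm behind the grasp point. The pads swing forward as they close: fully open they stand 13 mm farther back than shut.
Start: joints at [-1.337, 0.259, 1.535, -0, 1.348, -0.203], TCP at [0.233, -0.498, 0.405] pointing down, gripper open.
Joint ranges: [-3.14, 3.14], [-0.91, 2.08], [0.19, 2.58], [-1.22, 4.36], [0.22, 2.71], [-3.12, 3.12]. Speed limits (rad/s): [2.57, 2.57, 3.14, 3.14, 3.14, 3.14].

### API

Orientations are given as a 3x3 rotation matrix whose columns are the frame's x, y, z axes.
In Python, from plant import * gives the robot as it stands. The module is installed in compiled form; this text tells all that it offers.
- The arm moves only by the tool jog_arm, never from a script. Its argument "motion" is a list of rows, each an object with "grip": the gripper's target within -1 to 1 (shut at 1, half-way at 0, fully open at -1); "slide": the shift along the tool's x, y, z in cm, a list of three; "roll": the turn about the tool's z in degrees. In form: [{"grip": grip, "slide": [dx, dy, dz], "roll": roll}, ...]. A call has 1 to 20 rows; each row is the pose to reach, as a shift and turn from the pose commanded when the call began, along the tool's axes at that moment; what a row does not reach only later rows make up. A row lasts 1/10 s, in which the tool goes at most 50 mm and 8.59 degrees, less where a joint would pass 70% of its speed; a pose out of reach is approached as far as the arm can. A call with a gripper value outside its range is refused whole. The fingers move at their own pace and stop on an object; the grip force is fixed at half the most. Time passes only in rows, so rows that repeat a pose let the fingers close. It gives the time, the measured TCP pose, the force, the opening and the grip force at its end, in the units of the state.
- get_state(): the state, without advancing time (a new reading comes with each control period).
- camera(name): name is "side" or "top" or "wrist"; returns a dict with "frame" (400x640x3 uint8, red, green, blue), "depth" (400x640 float32, m along the optical axis (not along the pixel's ray), 0 where there is no reading), "fov_y" (degrees; the focal length in pixels is half the picture's height over the tangent of half this angle, whatever the lens; pixels are square), "cx", "cy" (the principal point, pixels), "k1" (the pictures are not rectified: a ray, as slopes to the right and down, at radius r is drawn at 1 + k1 r^2 times it, then the intrinsics apply), "position" and "rotation" of the camera in the world. Camera axes: x right, y up, looking along -z (the intrinsics and any distortion apply to the point x, -y, -z); pixel columns grow to the right and rows downward; lengths in m; the calibration is good to about 2 mm. A picture is of the moment at which its call begins.
- job_done(): hands the job in; it is judged then, once.
The state is a dict: "t": time; "q": joint angles; "qvel": joint speeds; "tau": joint torques, N m; "eef_pos": TCP position; "tool_rot": TCP orientation; "ft_force": force on the tool from outside, world axes, zero at the start; "moment": the same for the moment, N m; "grip_width": opening from 0.0 (shut) to 1.0 (fully open); "grasp_force": force on a finger pad.
Only numpy, scipy, OpenCV 4.12 (cv2) and the standard library are available. Lean on these libraries where they do the work, as an engineer would, in place of code of your own. Each camera call takes 0.05 s, during which the arm holds its last target. There are 200 camera calls.

## Working session

There is one attempt and no reset: what is moved stays moved. The work goes in short steps, Python scripts to look and compute and a tool call to move; the robot and the scene stay as the last step left them, time stands still between calls to the robot, and variables do not carry over. Pictures are saved under pics/ and viewed, at most 10 in all, crops included, and the job is handed in when it is done.

Besides the shell and the picture viewer there is one more tool, called as name([rows], argument=value, ...), one row to a line, values as JSON. jog_arm: Moves the arm, as the interface text tells. Its arguments: {"type":"object","properties":{"motion":{"type":"array","items":{"type":"object","properties":{"grip":{"type":"number"},"slide":{"type":"array","items":{"type":"number"}},"roll":{"type":"number"}}}}},"required":["motion"]}

```bash
mkdir -p pics
cat > h.py <<'E'
from plant import *
import numpy as np, cv2
def shot(n):
    c=camera(n); return c
def save(c,p): cv2.imwrite('pics/'+p,cv2.cvtColor(c["frame"],cv2.COLOR_RGB2BGR))
def rays(c,uv):
    f=200/np.tan(np.radians(c["fov_y"])/2)
    K=np.array([[f,0,c["cx"]],[0,f,c["cy"]],[0,0,1]])
    uv=np.asarray(uv,float).reshape(-1,1,2)
    n=cv2.undistortPoints(uv,K,np.array([c["k1"],0,0,0,0.])).reshape(-1,2)
    d=np.c_[n[:,0],-n[:,1],-np.ones(len(n))]
    return d@np.asarray(c["rotation"]).T
def onplane(c,uv,z):
    d=rays(c,uv);p=np.asarray(c["position"])
    return p+d*((z-p[2])/d[:,2])[:,None]
def bydepth(c,uv):
    d=rays(c,uv);z=np.array([c["depth"][int(v),int(u)] for u,v in uv])
    return np.asarray(c["position"])+d*z[:,None]
E
python3 - <<'E'
from h import *
for n in("top","side"):
    c=shot(n);save(c,n+'0.png');print(n,c["position"],c["fov_y"],c["k1"],np.round(c["rotation"],2).tolist())
s=get_state();print(s["t"],s["eef_pos"],np.round(s["tool_rot"],3).tolist(),s["grip_width"])
E
```

```text
top [ 0.39267081 -0.00315355  1.13657657] 48.392569885825864 -0.08955124094069165 [[-0.01, 1.0, -0.06], [-1.0, -0.01, -0.01], [-0.01, 0.06, 1.0]]
side [ 0.03798033 -0.89315787  0.55202004] 52.82489695895145 -0.04644505265000784 [[0.91, 0.17, -0.38], [-0.42, 0.37, -0.83], [0.0, 0.91, 0.41]]
0.1 [ 0.23265297 -0.49815481  0.40393926] [[0.906, 0.423, -0.0], [0.423, -0.906, 0.002], [0.0, -0.002, -1.0]] 1.0016490219649055
```

View pics/top0.png

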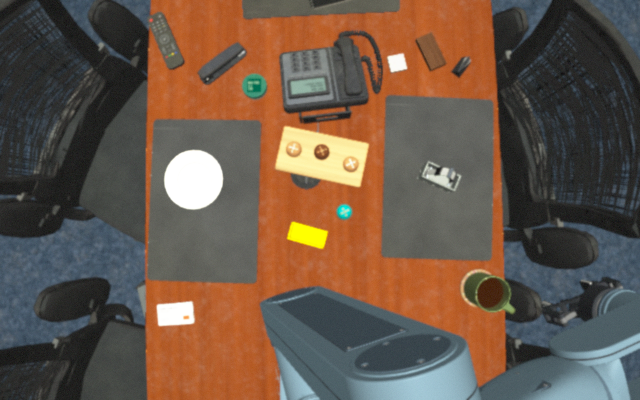

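View pics/side0.png

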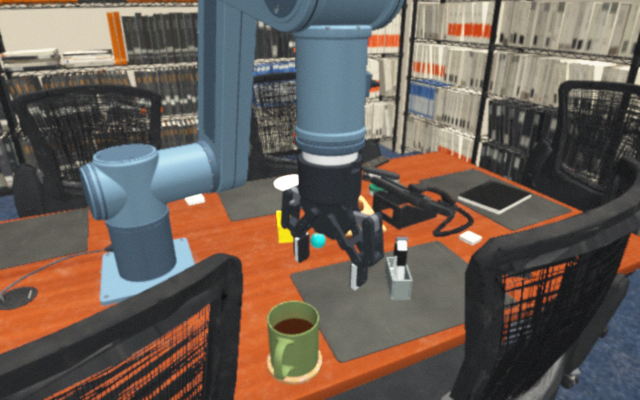

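Top: plate at (193,180), riser near (322,156) with the dark roll in the middle (321,152) between pale rolls (293,149) and (350,163). The grey holder with the tongs is at (441,176). The yellow box and turquoise roll are decoys.

Run:
```python
from h import *
c=shot("top");hsv=cv2.cvtColor(c["frame"],cv2.COLOR_RGB2HSV)
H,S,V=[hsv[...,i].astype(int) for i in range(3)]
def box(m,x0,y0,x1,y1):
    k=np.zeros(m.shape,np.uint8);k[y0:y1,x0:x1]=m[y0:y1,x0:x1]*255
    cs=cv2.findContours(k,cv2.RETR_EXTERNAL,cv2.CHAIN_APPROX_NONE)[0];return max(cs,key=cv2.contourArea)
def yaw(r,c,z):
    p=onplane(c,cv2.boxPoints(r),z);e=[p[1]-p[0],p[2]-p[1]]
    return p.mean(0).round(4),[(round(float(np.hypot(*v[:2])),4),round(float(np.degrees(np.arctan2(v[1],v[0]))),1)) for v in e]
pl=box((S<40)&(V>200),155,140,235,220);print('plate',onplane(c,[cv2.minEnclosingCircle(pl)[0]],.02),cv2.minEnclosingCircle(pl))
ri=box((V>190)&(S<150)&(S>40),265,115,380,195);print('riser',yaw(cv2.minAreaRect(ri),c,.045))
print(hsv[152,322],hsv[149,290],hsv[140,310],hsv[176,430],hsv[150,420])
dk=box((V<130),305,140,337,165);print('dark',cv2.minEnclosingCircle(dk),onplane(c,[cv2.minEnclosingCircle(dk)[0]],.063))
ho=box((V>110)&(S<60),405,150,475,200);print('holder',cv2.minAreaRect(ho),yaw(cv2.minAreaRect(ho),c,.054))
pt=[(293,149),(321,152),(350,163)];print('rolls',onplane(c,pt,.075).round(3).tolist(),bydepth(c,pt).round(3).tolist())
cv2.imwrite('pics/crop.png',cv2.cvtColor(np.hstack([cv2.resize(c["frame"][120:200,265:380],None,fx=3.4,fy=3.4,interpolation=2),cv2.resize(c["frame"][140:220,385:500],None,fx=3.4,fy=3.4,interpolation=2)]),cv2.COLOR_RGB2BGR))
P=bydepth(c,[(u,v) for v in range(160,192) for u in range(415,468)]);Q=P[P[:,2]>.09];print('tongs top',Q[:,2].max(),Q.mean(0),len(Q))
s=shot("side");save(s,'x.png')
```

```text
plate [[0.50108797 0.31770252 0.02      ]] ((193.21311950683594, 179.21640014648438), 29.865602493286133)
riser (array([ 0.552 , -0.0088,  0.045 ]), [(0.1134, -12.3), (0.2177, -103.0)])
[ 15 148 198] [ 18 128 236] [ 25  87 253] [ 43  14 225] [ 38  10 102]
dark ((321.0, 154.0), 6.082862854003906) [[ 0.55380335 -0.0078758   0.063     ]]
holder ((441.9587707519531, 174.59280395507812), (38.989295959472656, 21.01766586303711), 23.962491989135742) (array([ 0.5006, -0.3042,  0.054 ]), [(0.0523, -25.6), (0.0962, -114.7)])
rolls [[0.565, 0.059, 0.075], [0.557, -0.008, 0.075], [0.529, -0.077, 0.075]] [[0.564, 0.059, 0.081], [0.556, -0.008, 0.081], [0.528, -0.076, 0.088]]
tongs top 1.1365765732749782 [ 0.49530605 -0.28986185  0.14508558] 175
```

View pics/crop.png

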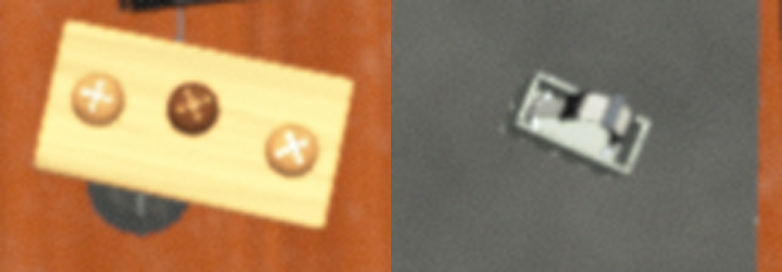

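Dark roll is the middle one, about (0.554, -0.008). The riser's x axis is at -12.5°. The holder is near (0.500, -0.302) with its y axis at 65°. I'm going above the holder now for a close look.

jog_arm([
  {"grip": -1,"slide": [5,-1,0],"roll": 8},
  {"grip": -1,"slide": [10,-2,0],"roll": 16},
  {"grip": -1,"slide": [15,-3,0],"roll": 24},
  {"grip": -1,"slide": [19,-4,0],"roll": 32},
  {"grip": -1,"slide": [23,-5,0],"roll": 40},
  {"grip": -1,"slide": [27,-6,0],"roll": 46},
  {"grip": -1,"slide": [30.5,-6.5,0],"roll": 50},
  {"grip": -1,"slide": [32.5,-6.5,0],"roll": 50},
  {"grip": -1,"slide": [32.5,-6.5,0],"roll": 50},
  {"grip": -1,"slide": [32.5,-6.5,0],"roll": 50},
])

```text
t: 1.2
eef_pos: [0.4997, -0.3018, 0.4043]
tool_rot: [[0.907, -0.421, -0.001], [-0.421, -0.907, 0.0], [-0.001, 0.0, -1.0]]
ft_force: [-0.4, -0.4, -0.6]
grip_width: 1.006
grasp_force: 0.0
```

Run:
```python
from h import *
c=shot("wrist");save(c,'w1.png');s=get_state();print(s["t"],s["eef_pos"],np.round(s["tool_rot"],3).tolist(),c["position"],np.round(c["rotation"],2).tolist(),c["fov_y"])
```

```text
1.25 [ 0.49921724 -0.30220751  0.40439122] [[0.907, -0.422, -0.001], [-0.422, -0.907, 0.0], [-0.001, 0.0, -1.0]] [ 0.56335016 -0.33167804  0.3739709 ] [[-0.42, 0.87, 0.25], [-0.91, -0.4, -0.12], [0.0, -0.28, 0.96]] 66.79242426240688
```

View pics/w1.png

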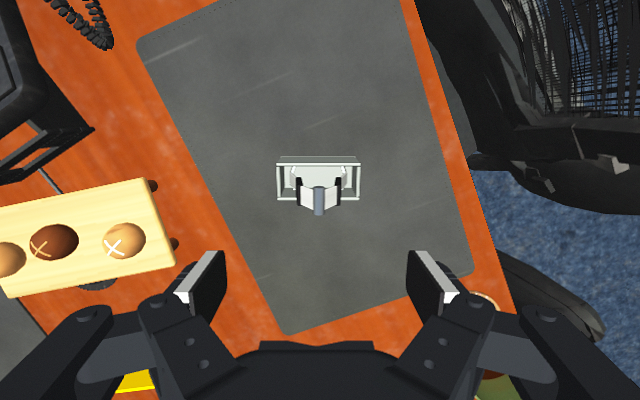

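The wrist view shows the holder's rim at columns 276–361, rows 163–201, square to the picture. The tongs' black pads are at about (299,188) and (340,188), with the hinge at (319,200).

Run:
```python
from h import *
c=shot("wrist");g=c["frame"].astype(int);s=get_state()
m=((g.min(2)>150)&(np.ptp(g,axis=2)<40)).astype(np.uint8);m[:145]=0;m[225:]=0;m[:,:250]=0;m[:,390:]=0
ys,xs=np.nonzero(m);print(xs.min(),xs.max(),ys.min(),ys.max())
q=[(276,163),(361,163),(361,200),(275.5,200)]
P=onplane(c,q,.054);print(P.round(4).tolist(),P.mean(0),np.hypot(*(P[1]-P[0])[:2]),np.hypot(*(P[2]-P[1])[:2]))
e=P[1]-P[0];print('yaw long',np.degrees(np.arctan2(e[1],e[0])))
dk=((g.max(2)<60)).astype(np.uint8);dk[:165]=0;dk[215:]=0;dk[:,:285]=0;dk[:,355:]=0
n,l,st,ce=cv2.connectedComponentsWithStats(dk)
for i in range(1,n):
    if st[i,4]>25: print(st[i],ce[i],bydepth(c,[ce[i]]).round(4))
D=bydepth(c,[(u,v) for v in range(165,218,2) for u in range(285,356,2)])
Q=D[(D[:,2]>.1)&(D[:,2]<.14)];print('top',Q[:,2].max(),Q.mean(0),len(Q));R=np.array(s["tool_rot"])
T=(Q-s["eef_pos"])@R;print('tool-frame min/max',T.min(0),T.max(0))
```

```text
275 359 156 208
[[0.5341, -0.2724, 0.054], [0.4961, -0.3541, 0.054], [0.4584, -0.3384, 0.054], [0.498, -0.2533, 0.054]] [ 0.49665368 -0.30453885  0.054     ] 0.09010901244591495 0.04085427204860228
yaw long -114.96861636943684
[295 177   7  29 100] [297.49 189.04] [[ 0.5103 -0.2897  0.1106]]
[334 177   6  29 100] [337.46 188.7 ] [[ 0.4952 -0.3222  0.1096]]
top 0.13206208344615628 [ 0.4984693  -0.304395    0.12036624] 249
tool-frame min/max [-0.01152848 -0.01710556  0.27246311] [0.01174777 0.02115251 0.29853985]
```

Sizes and heights agree (90 × 41 mm rim, top at 0.132). Descending onto the pads.

jog_arm([
  {"grip": -1,"slide": [-0.1,0.2,4],"roll": 0},
  {"grip": -1,"slide": [-0.1,0.2,8],"roll": 0},
  {"grip": -1,"slide": [-0.1,0.2,11.5],"roll": 0},
  {"grip": -1,"slide": [-0.1,0.2,14],"roll": 0},
  {"grip": -1,"slide": [-0.1,0.2,15.6],"roll": 0},
  {"grip": -0.4,"slide": [-0.1,0.2,15.6],"roll": 0},
  {"grip": -0.1,"slide": [-0.1,0.2,15.6],"roll": 0},
  {"grip": -0.04,"slide": [-0.1,0.2,15.6],"roll": 0},
  {"grip": -0.04,"slide": [-0.1,0.2,15.6],"roll": 0},
  {"grip": -0.04,"slide": [-0.1,0.2,15.6],"roll": 0},
  {"grip": -0.04,"slide": [-0.1,0.2,15.6],"roll": 0},
])

```text
t: 2.4
eef_pos: [0.4982, -0.3039, 0.2501]
tool_rot: [[0.907, -0.422, 0.002], [-0.422, -0.907, -0.002], [0.003, 0.001, -1.0]]
ft_force: [-1.5, -1.5, 6.3]
grip_width: 0.523
grasp_force: 5.9
```

jog_arm([
  {"grip": -0.04,"slide": [0,0,-1],"roll": 0},
  {"grip": -0.04,"slide": [0,0,-2],"roll": 0},
  {"grip": -0.04,"slide": [0,0,-3],"roll": 0},
  {"grip": -0.04,"slide": [0,0,-3],"roll": 0},
])

```text
t: 2.8
eef_pos: [0.4985, -0.3037, 0.2807]
tool_rot: [[0.907, -0.422, 0.003], [-0.422, -0.907, -0.002], [0.003, 0.001, -1.0]]
ft_force: [0.7, 0.3, -0.5]
grip_width: 0.522
grasp_force: 4.7
```

Run:
```python
from h import *
c=shot("wrist");save(c,'w2.png')
```

```text
(no output)
```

View pics/w2.png

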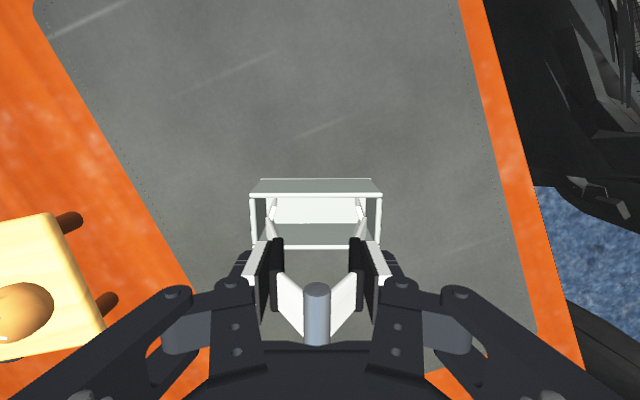

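The tongs hang square in the fingers and are rising out of the holder (its rim is at columns 250–381, rows 180–248). Lifting clear, then moving above the dark roll with a turn.

jog_arm([
  {"grip": -0.04,"slide": [0,0,-2],"roll": 0},
  {"grip": -0.04,"slide": [0,0,-4.5],"roll": 0},
  {"grip": -0.04,"slide": [0,0,-7],"roll": 0},
  {"grip": -0.04,"slide": [0,0,-9],"roll": 0},
  {"grip": -0.04,"slide": [0,0,-10],"roll": 0},
  {"grip": -0.04,"slide": [0,0,-10],"roll": 0},
  {"grip": -0.04,"slide": [-0.5,-2,-10],"roll": -6},
  {"grip": -0.04,"slide": [-1,-4,-10],"roll": -14},
  {"grip": -0.04,"slide": [-1.6,-6.3,-10],"roll": -22},
  {"grip": -0.04,"slide": [-2.2,-8.7,-10],"roll": -30},
  {"grip": -0.04,"slide": [-2.8,-11.1,-10],"roll": -38},
  {"grip": -0.04,"slide": [-3.4,-13.5,-10],"roll": -46},
  {"grip": -0.04,"slide": [-4,-16,-10],"roll": -54},
  {"grip": -0.04,"slide": [-4.7,-18.5,-10],"roll": -62},
  {"grip": -0.04,"slide": [-5.3,-21,-10],"roll": -70},
  {"grip": -0.04,"slide": [-6,-23.5,-10],"roll": -78},
  {"grip": -0.04,"slide": [-6.6,-26,-10],"roll": -86},
  {"grip": -0.04,"slide": [-7.1,-28,-10],"roll": -94},
  {"grip": -0.04,"slide": [-7.4,-29.2,-10],"roll": -100},
  {"grip": -0.04,"slide": [-7.4,-29.2,-10],"roll": -102.5},
])

```text
t: 4.85
eef_pos: [0.5538, -0.0056, 0.3768]
tool_rot: [[0.21, 0.978, -0.003], [0.978, -0.21, 0.001], [0.001, -0.003, -1.0]]
ft_force: [0.0, 0.1, -1.2]
grip_width: 0.52
grasp_force: 4.7
```

jog_arm([
  {"grip": -0.04,"slide": [0,0,0],"roll": 0},
  {"grip": -0.04,"slide": [0,0,0],"roll": 0},
])

```text
t: 5.05
eef_pos: [0.5539, -0.0074, 0.3775]
tool_rot: [[0.217, 0.976, -0.002], [0.976, -0.217, 0.0], [-0.0, -0.002, -1.0]]
ft_force: [-0.6, 0.0, -0.8]
grip_width: 0.52
grasp_force: 4.7
```

Run:
```python
from h import *
a=shot("wrist");b=shot("top")
im=np.hstack([cv2.resize(a["frame"],(480,300)),cv2.resize(b["frame"][100:200,265:370],(315,300))])
cv2.imwrite('pics/m3.png',cv2.cvtColor(im,cv2.COLOR_RGB2BGR));s=get_state();print(s["t"],s["eef_pos"],s["grip_width"],s["grasp_force"]);save(a,'w3.png')
```

```text
5.15 [ 0.55400711 -0.00772252  0.37802239] 0.5177099748736165 4.667211107444018
```

View pics/m3.png

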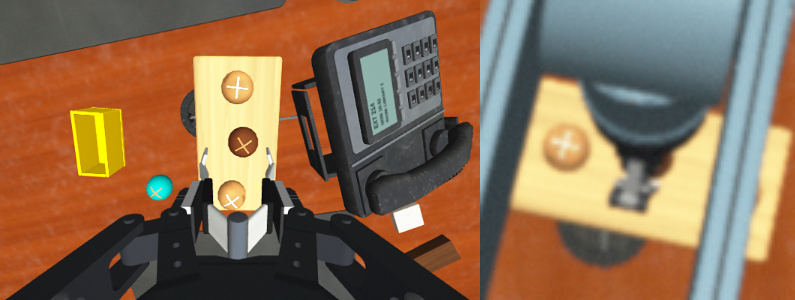

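The wrist view shows the dark roll at about (324,189) full scale, the pale rolls at (316,115) and (308,258), and the tongs' tips just this side of the dark roll. Measuring it in the tool frame.

Run:
```python
from h import *
c=shot("wrist");s=get_state();R=np.array(s["tool_rot"]);e=np.array(s["eef_pos"])
hsv=cv2.cvtColor(c["frame"],cv2.COLOR_RGB2HSV);V=hsv[...,2]
k=np.zeros(V.shape,np.uint8);k[160:220,290:355]=(V<150)[160:220,290:355]
k=cv2.morphologyEx(k*255,cv2.MORPH_CLOSE,np.ones((9,9)))
q=max(cv2.findContours(k,0,1)[0],key=cv2.contourArea);el=cv2.minEnclosingCircle(q);print(el)
for name,uv,z in (('mask',el[0],.063),('cross',(325,194),.08),('paleA',(316,116),.08),('paleB',(309,266),.08)):
    P=onplane(c,[uv],z)[0];print(name,P.round(4),((P-e)@R).round(4))
D=bydepth(c,[(u,v) for v in range(165,212,2) for u in range(300,348,2)]);Q=D[(D[:,2]>.06)&(D[:,2]<.1)];print('depth',Q[:,2].max(),(Q.min(0)+Q.max(0))/2,((Q[Q[:,2]>.078].mean(0)-e)@R).round(4))
# tongs hinge/blades in tool frame
T=(bydepth(c,[(u,v) for v in range(190,345,2) for u in range(255,380,2)])-e)@R
for a,b in((.115,.15),(.15,.18),(.18,.21),(.21,.26)):
    t=T[(T[:,2]>a)&(T[:,2]<b)&(abs(T[:,1])<.05)&(abs(T[:,0])<.03)]
    if len(t): print(a,len(t),t.min(0).round(4),t.max(0).round(4))
```

```text
((323.0, 188.5), 20.155742645263672)
mask [ 0.56   -0.0093  0.063 ] [-2.000e-04  6.400e-03  3.152e-01]
cross [ 0.5613 -0.0106  0.08  ] [-0.0012  0.0079  0.2982]
paleA [0.5682 0.0581 0.08  ] [ 0.0674 -0.0003  0.2983]
paleB [ 0.5307 -0.0785  0.08  ] [-0.0741 -0.0072  0.2983]
depth 0.08282718180440046 [ 0.56031489 -0.00866603  0.07154159] [-0.0006  0.0071  0.2983]
0.115 1591 [-0.0119 -0.0264  0.1179] [0.0115 0.0268 0.1498]
0.15 353 [-0.0111 -0.0291  0.1501] [0.0114 0.0286 0.1746]
0.18 74 [-0.0062 -0.0313  0.183 ] [0.0062 0.0307 0.2095]
0.21 104 [-0.0132 -0.0349  0.2101] [0.0131 0.0334 0.2412]
```

The roll is 7 mm off along tool y and centred in x. Correcting and lowering so the tips stop about 4 mm above the riser.

jog_arm([
  {"grip": -0.04,"slide": [0,0.4,1],"roll": 0},
  {"grip": -0.04,"slide": [0,0.7,2],"roll": 0},
  {"grip": -0.04,"slide": [0,0.7,3],"roll": 0},
  {"grip": -0.04,"slide": [0,0.7,4.5],"roll": 0},
  {"grip": -0.04,"slide": [0,0.7,6],"roll": 0},
  {"grip": -0.04,"slide": [0,0.7,7.2],"roll": 0},
  {"grip": -0.04,"slide": [0,0.7,8.1],"roll": 0},
  {"grip": -0.04,"slide": [0,0.7,8.6],"roll": 0},
  {"grip": -0.04,"slide": [0,0.7,8.7],"roll": 0},
  {"grip": -0.04,"slide": [0,0.7,8.7],"roll": 0},
])

```text
t: 6.2
eef_pos: [0.5611, -0.009, 0.2919]
tool_rot: [[0.216, 0.976, 0.0], [0.976, -0.216, -0.0], [0.0, 0.0, -1.0]]
ft_force: [0.6, 0.4, -1.1]
grip_width: 0.519
grasp_force: 4.7
```

jog_arm([
  {"grip": 0.04,"slide": [0,0,0],"roll": 0},
  {"grip": 0.1,"slide": [0,0,0],"roll": 0},
  {"grip": 0.15,"slide": [0,0,0],"roll": 0},
  {"grip": 0.15,"slide": [0,0,0],"roll": 0},
  {"grip": 0.15,"slide": [0,0,0],"roll": 0},
])

```text
t: 6.7
eef_pos: [0.561, -0.0089, 0.2919]
tool_rot: [[0.216, 0.976, 0.0], [0.976, -0.216, -0.0], [0.0, 0.0, -1.0]]
ft_force: [-0.0, 0.2, -0.7]
grip_width: 0.424
grasp_force: 7.4
```

jog_arm([
  {"grip": 0.18,"slide": [0,0,0],"roll": 0},
  {"grip": 0.2,"slide": [0,0,0],"roll": 0},
  {"grip": 0.2,"slide": [0,0,0],"roll": 0},
  {"grip": 0.2,"slide": [0,0,0],"roll": 0},
])

```text
t: 7.1
eef_pos: [0.561, -0.0089, 0.2919]
tool_rot: [[0.216, 0.976, 0.0], [0.976, -0.216, -0.0], [0.0, 0.0, -1.0]]
ft_force: [0.2, -0.1, 1.4]
grip_width: 0.411
grasp_force: 45.3
```

jog_arm([
  {"grip": 0.185,"slide": [0,0,0],"roll": 0},
  {"grip": 0.185,"slide": [0,0,0],"roll": 0},
  {"grip": 0.185,"slide": [0,0,0],"roll": 0},
])

```text
t: 7.4
eef_pos: [0.561, -0.0089, 0.2919]
tool_rot: [[0.216, 0.976, 0.0], [0.976, -0.216, -0.0], [0.0, 0.0, -1.0]]
ft_force: [-1.3, -0.1, 2.6]
grip_width: 0.411
grasp_force: 45.3
```

Run:
```python
from h import *
a=shot("wrist");save(a,'w4.png');s=get_state();print(s["grip_width"],s["grasp_force"])
```

```text
0.41136971137660133 45.29156506061554
```

View pics/w4.png

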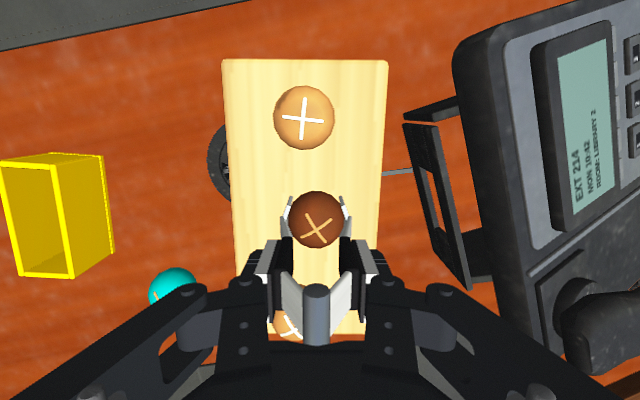

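The dark roll at (316,220) sits centred between the closed blades. Lifting gently.

jog_arm([
  {"grip": 0.185,"slide": [0,0,-0.5],"roll": 0},
  {"grip": 0.185,"slide": [0,0,-1.2],"roll": 0},
  {"grip": 0.185,"slide": [0,0,-2.2],"roll": 0},
  {"grip": 0.185,"slide": [0,0,-3.4],"roll": 0},
  {"grip": 0.185,"slide": [0,0,-4.8],"roll": 0},
  {"grip": 0.185,"slide": [0,0,-6.2],"roll": 0},
  {"grip": 0.185,"slide": [0,0,-7.2],"roll": 0},
  {"grip": 0.185,"slide": [0,0,-8],"roll": 0},
  {"grip": 0.185,"slide": [0,0,-8],"roll": 0},
  {"grip": 0.185,"slide": [0,0,-8],"roll": 0},
])

```text
t: 8.45
eef_pos: [0.5609, -0.0089, 0.3715]
tool_rot: [[0.216, 0.976, -0.0], [0.976, -0.216, 0.0], [-0.0, -0.0, -1.0]]
ft_force: [0.6, -0.2, -1.0]
grip_width: 0.409
grasp_force: 45.0
```

Run:
```python
from h import *
a=shot("wrist");save(a,'w5.png');s=get_state();print(s["t"],s["eef_pos"],s["grip_width"],s["grasp_force"],np.round(s["q"],2))
R=np.array(s["tool_rot"]);d=np.array([.5011,.3177,0])-s["eef_pos"];print((d@R)*100)
```

```text
8.5 [ 0.56074722 -0.00890427  0.37117047] 0.4157807155930693 44.95697021484375 [-0.21  0.3   1.56 -0.    1.28  0.  ]
[ 30.60115444 -12.83978079  37.13039194]
```

View pics/w5.png

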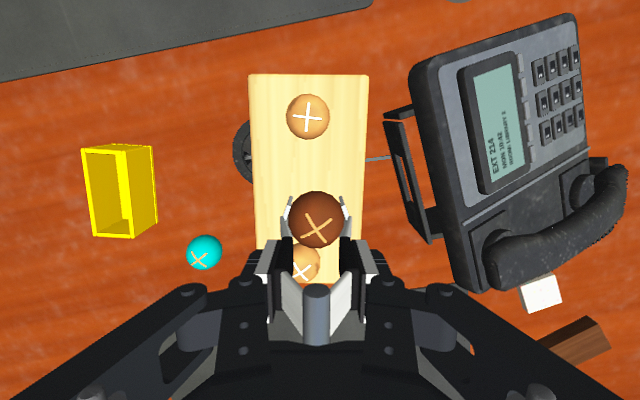

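The roll is unchanged in the tongs at (316,220) and off the riser; both pale rolls are still in place. Carrying it over the plate.

jog_arm([
  {"grip": 0.185,"slide": [0.7,-0.3,0],"roll": 0},
  {"grip": 0.185,"slide": [2.2,-0.9,0],"roll": 0},
  {"grip": 0.185,"slide": [4.2,-1.8,0],"roll": 0},
  {"grip": 0.185,"slide": [6.6,-2.8,0],"roll": 0},
  {"grip": 0.185,"slide": [9,-3.8,0],"roll": 0},
  {"grip": 0.185,"slide": [11.4,-4.8,0],"roll": 0},
  {"grip": 0.185,"slide": [13.8,-5.8,0],"roll": 0},
  {"grip": 0.185,"slide": [16.2,-6.8,0],"roll": 0},
  {"grip": 0.185,"slide": [18.6,-7.8,0],"roll": 0},
  {"grip": 0.185,"slide": [21,-8.8,0],"roll": 0},
  {"grip": 0.185,"slide": [23.4,-9.8,0],"roll": 0},
  {"grip": 0.185,"slide": [25.8,-10.8,0],"roll": 0},
  {"grip": 0.185,"slide": [27.9,-11.7,0],"roll": 0},
  {"grip": 0.185,"slide": [29.5,-12.4,0],"roll": 0},
  {"grip": 0.185,"slide": [30.3,-12.7,0],"roll": 0},
  {"grip": 0.185,"slide": [30.6,-12.8,0],"roll": 0},
  {"grip": 0.185,"slide": [30.6,-12.8,0],"roll": 0},
  {"grip": 0.185,"slide": [30.6,-12.8,0],"roll": 0},
  {"grip": 0.185,"slide": [30.6,-12.8,0],"roll": 0},
  {"grip": 0.185,"slide": [30.6,-12.8,0],"roll": 0},
])

```text
t: 10.5
eef_pos: [0.5024, 0.3168, 0.3718]
tool_rot: [[0.217, 0.976, 0.0], [0.976, -0.217, -0.0], [-0.0, 0.0, -1.0]]
ft_force: [0.5, -0.1, -1.4]
grip_width: 0.408
grasp_force: 45.0
```

Run:
```python
from h import *
a=shot("wrist");save(a,'w6.png');s=get_state();print(s["t"],s["eef_pos"],s["grip_width"],s["grasp_force"],np.abs(s["qvel"]).max())
print(bydepth(a,[(316,215)]))
```

```text
10.55 [0.50232256 0.31692349 0.3717581 ] 0.4102494153058709 44.95643377304077 0.0023746306009419177
[[0.50395427 0.32447659 0.1594626 ]]
```

View pics/w6.png

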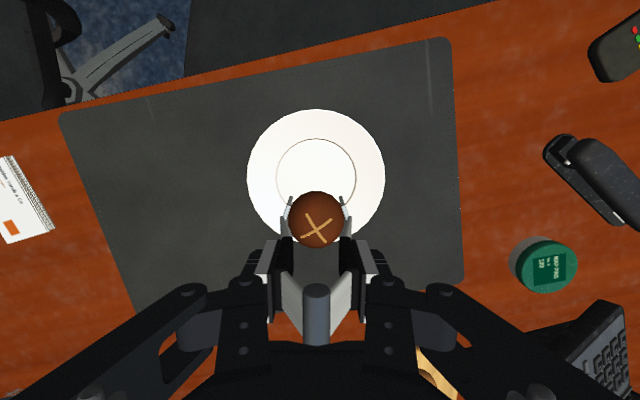

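The roll at (316,220) is still held, top at z = 0.16. The plate is at about (316,176), offset only by parallax; I'll check that and hand in.

Run:
```python
from h import *
a=shot("wrist");P=onplane(a,[(316,178)],.018)[0];e=get_state()["eef_pos"];d=np.hypot(*(P-e)[:2]);print(P,d)
if d<.025: print(job_done())
```

```text
[0.50261317 0.31888879 0.018     ] 0.0019162033581631656
the job is handed in; nothing more can be done
None
```

The job is handed in: the dark rye roll hangs in the squeezed tongs within about 1 cm of the plate's centre, its centre about 14 cm above the table; the fingers squeeze at about 45 N (20–25 N was advised), and I don't have the verdict.

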